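# Roll the long column into its V-cradle

### The arm

A 6-joint arm with a two-finger parallel gripper is mounted at the origin on a cart in front of the work surface, level with it; the furniture and walls round the work are solid. World frame = base frame: x ahead of the robot, y to its left, z up, the work surface at z = 0. Lengths are in m, angles in rad, forces in N, time in s.
With the tool pointing down it reaches from about 0.35 to 0.925 m from the base axis. Payload 6.4 kg.
Tool frame: the origin (TCP) lies on the centre line of the jaws, within the pads' length; the fingertips stand 19 mm ahead of it and the grasp point (between the pads) is the TCP; z points along the fingers, y is the direction in which the jaws open and shut (so a half turn about z gives the same grasp; the last joint's range is limited). The gripper opens to 94 mm and grips with 3 to 60 N. Pads are 16 mm wide; open, the fingers measure 119 mm over their backs; the gripper's body (75 mm by 177 mm) begins 78 mm behind the grasp point.
Start: joints at [-1.277, 0.245, 1.558, -0, 1.339, -0.174], TCP at [0.293, -0.58, 0.224] pointing down, gripper open.
Joint ranges: [-3.13, 3.13], [-1.02, 2.26], [0.13, 2.54], [-0.95, 4.09], [0.21, 2.88], [-2.74, 2.74]. Speed limits (rad/s): [2.57, 2.57, 3.14, 3.14, 3.14, 3.14].

### API

Orientations are given as a 3x3 rotation matrix whose columns are the frame's x, y, z axes.
In Python, from plant import r, grab_frame, camera_params gives the robot as it stands.
- The arm moves only by the tool jog_arm, never from a script. Its argument "deltas" is a list of rows, each a list of 3 entries, a list of its own where there are three numbers: the shift along the tool's x, y, z in units of 40 mm (1.0 is 40 mm), then the turn, a rotation vector about the tool's x, y, z in units of 6 degrees (1.0 is 6 degrees), then the opening, from -1 (shut) to 1 (fully open), so that 0 is half open. In form: [[[dx, dy, dz], [ax, ay, az], gripper], ...]. A call has 1 to 10 rows; each row is the pose to reach, as a shift and turn from the pose measured when the call began, along the tool's axes at that moment; what a row does not reach only later rows make up. A row lasts 1/10 s, in which the tool goes at most 50 mm and 8.59 degrees, less where a joint would pass 70% of its speed; a pose out of reach is approached as far as the arm can. A call with a gripper value outside its range is refused whole. The fingers move at their own pace and stop on an object; "newtons" is the grip in N (left out, the last holds). Time passes only in rows, so rows that repeat a pose let the fingers close. It gives the time, the measured TCP pose, the force and the opening at its end, in the units of the state.
- r.state(): the state, without advancing time (a new reading comes with each control period).
- grab_frame(name): name is "side" or "top" or "wrist"; returns the picture (420x560x3 uint8, red, green, blue); there is no depth.
- camera_params(name): a dict with "vertical_fov" (degrees; the focal length in pixels is half the picture's height over the tangent of half this angle, whatever the lens; pixels are square), "cx", "cy" (the principal point, pixels), "xyz" and "rotation" of the camera in the world. Camera axes: x right, y up, looking along -z (the intrinsics and any distortion apply to the point x, -y, -z); pixel columns grow to the right and rows downward; lengths in m; the calibration is good to about 2 mm. A picture is of the moment at which its call begins: read the wrist's pose just before it. camera_params takes no time and is no camera call; for the wrist camera it gives the pose at the moment of the call.
- r.sign_off(): hands the job in, once; it reports no verdict.
The state is a dict: "time_s": time; "q": joint angles; "qd": joint speeds; "joint_efforts": joint torques, N m; "eef_pos": TCP position; "tool_rot": TCP orientation; "contact_force": force on the tool from outside, world axes, zero at the start; "wrist_torque": the same for the moment, N m; "finger_gap": finger opening in m.
Only numpy, scipy, OpenCV 4.12 (cv2) and the standard library are available. Lean on these libraries where they do the work, as an engineer would, in place of code of your own. Each camera call takes 0.05 s, during which the arm holds its last target.

### The job

Roll the longer of the two steel columns along the bench, by pushing its side with the fingertips, up the ramp and into the groove of the V-cradle, so that it lies at rest in the V with both ends sticking out. It must turn over as it goes, not be slid; push gently, never grip or lift it, and leave the shorter column and everything else on the bench where it is.

Things in the scene. Friction and masses are not known exactly. Their poses are not given: they have to be found in the camera images.
- long_column: Longer of two polished steel columns: round barrel 40 mm thick, 116 mm long, with a 31 mm nut 12 mm long on each end, 140 mm overall, about 0.45 kg. Origin at its centre, x along its axis; y, z turn as it rolls (z up at start). Centre 20 mm high on the bench. Starts roughly parallel to the groove on either side of the cradle, 130 to 180 mm off.
- short_column: The other column, 40 mm in diameter too but only 80 mm long, lying on the other side of the cradle; stays where it is. Origin at its centre, x along its axis, centre 20 mm high. Which side of the cradle has which column varies.
- cradle: Low aluminium V-block fixed to the bench, same on both sides. Origin on the bench under the groove's middle; x along the groove (90 mm long), y across, z up. Flanks slope 30 degrees from the lips (y = +-15 mm, 11 mm high) down to the bottom (2.3 mm high). Outside each lip a ramp of about 11 degrees falls to the bench at y = +-70 mm. Slippery: friction about 0.3 against the columns.
- cradle_seat (a point): Point 25.4 mm above the bench over the middle of the groove: where the centre of a column seated in the V lies.
- cover_slips: Small white box with a blue band, 46x66x30 mm; a bystander on the bench (in front, right of the tube rack). Origin at the centre of its underside.
- sample_cup: Clear sample cup with white lid, 39 mm across, 48 mm high; a bystander on the bench (in front, left of the tube rack). Origin at the centre of its underside.
- timer: White bench timer, 62x62x18 mm; a bystander on the bench (front right). Origin at the centre of its underside.
- slide_pack: Flat pack of glass slides, 25x75x8 mm; a bystander on the bench (to the right). Origin at the centre of its underside.

How it is judged:
By the outcome, as a careful person would: the job done as asked, in the order asked, and still so for the second after the job is handed in, with the robot touching nothing.
It also fails if it takes over 38 s, if anything falls off the work surface, if the arm or the gripper's body presses on something with over 40 N, if the wrist force passes 120 N, or if a joint passes its speed limit or range.

## Working session

There is one attempt and no reset: what is moved stays moved. The work goes in short steps, Python scripts to look and compute and a tool call to move; the robot and the scene stay as the last step left them, time stands still between calls to the robot, and variables do not carry over. Pictures are saved under pics/ and viewed, and the job is handed in when it is done.

Besides the shell and the picture viewer there is one more tool, called after "Request:" as name(argument=value, ...) on one line, values as JSON. jog_arm: Moves the arm, as the interface text tells. Its arguments: {"type":"object","properties":{"deltas":{"type":"array","items":{"type":"array"}},"newtons":{"type":"number"}},"required":["deltas"]}

```bash
mkdir -p pics; python3 - <<'E'
from plant import r, grab_frame, camera_params
import cv2
s=r.state(); print(s)
for n in ("side","top"):
    cv2.imwrite(f"pics/{n}0.png",grab_frame(n)[:,:,::-1]); print(n,camera_params(n))
E
```

```text
{'time_s': 0.0, 'q': array([-1.27707694e+00,  2.45810342e-01,  1.55896153e+00, -5.09467801e-06,
        1.33867172e+00, -1.74062426e-01]), 'qd': array([ 7.45352679e-04,  1.70052713e-03, -4.90715282e-04,  6.55481829e-05,
        9.08806269e-04,  7.15591808e-04]), 'joint_efforts': array([-1.63276985e-03, -4.15842998e+01, -3.14602590e+01,  6.83732657e-02,
        3.32760054e-02, -1.51201334e-04]), 'eef_pos': array([ 0.2929572 , -0.57963355,  0.22337592]), 'tool_rot': array([[ 8.92570234e-01,  4.50908067e-01, -5.40616755e-04],
       [ 4.50908281e-01, -8.92568534e-01,  1.77022708e-03],
       [ 3.15672167e-04, -1.82382057e-03, -9.99998287e-01]]), 'contact_force': array([-0.50876687, -0.03822539, -0.19410785]), 'wrist_torque': array([ 0.00488953, -0.02570382, -0.00078113]), 'finger_gap': 0.09362628651046073}
side {'vertical_fov': 44.61313517305088, 'cx': 280.71087136634804, 'cy': 212.0989852857039, 'xyz': array([0.39026266, 0.93089302, 0.63034098]), 'rotation': array([[-0.99577316,  0.033393  , -0.08556122],
       [-0.09117925, -0.47150738,  0.87713576],
       [-0.01105255,  0.88122965,  0.47255914]])}
top {'vertical_fov': 42.67904120476018, 'cx': 261.5713935493816, 'cy': 210.25012180447635, 'xyz': array([ 0.26233801, -0.16834608,  1.37688538]), 'rotation': array([[ 0.00206188,  0.98412249, -0.17747868],
       [-0.99999183,  0.00141182, -0.00378896],
       [-0.00347823,  0.17748504,  0.98411735]])}
```

View pics/side0.png

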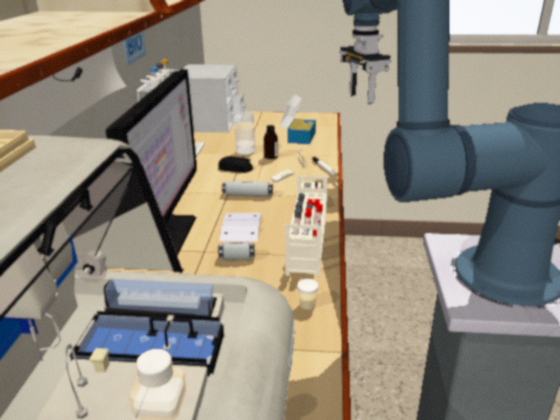

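View pics/top0.png

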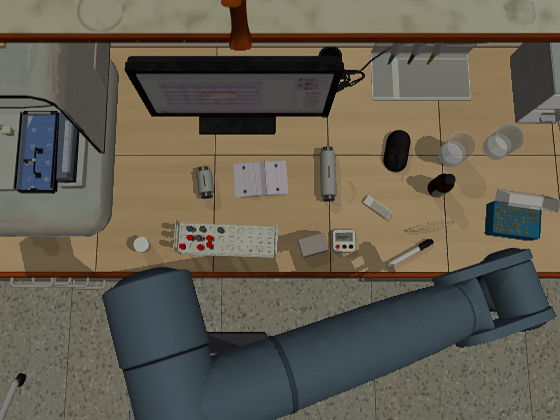

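```bash
cat > h.py <<'E'
import numpy as np
from plant import r, grab_frame, camera_params
def ray(name,u,v):
    p=camera_params(name); f=210/np.tan(np.radians(p['vertical_fov']/2))
    d=np.array([(u-p['cx'])/f,-(v-p['cy'])/f,-1.0]); return p['xyz'],p['rotation']@d
def at(name,u,v,z):
    o,d=ray(name,u,v); return (o+d*(z-o[2])/d[2])
def proj(name,P):
    p=camera_params(name); f=210/np.tan(np.radians(p['vertical_fov']/2))
    c=p['rotation'].T@(np.array(P)-p['xyz']); return p['cx']+f*c[0]/-c[2], p['cy']-f*c[1]/-c[2]
E
python3 - <<'E'
import cv2
a=cv2.imread('pics/top0.png')
cv2.imwrite('pics/top0c.png',cv2.resize(a[130:270,180:360],None,fx=4.4,fy=4.2,interpolation=2)) if 0 else cv2.imwrite('pics/top0c.png',cv2.resize(a[130:270,180:360],None,fx=4,fy=4,interpolation=2))
a=cv2.imread('pics/side0.png')
cv2.imwrite('pics/side0c.png',cv2.resize(a[140:280,180:350],None,fx=4,fy=4,interpolation=2))
E
```

```text
(no output)
```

View pics/top0c.png

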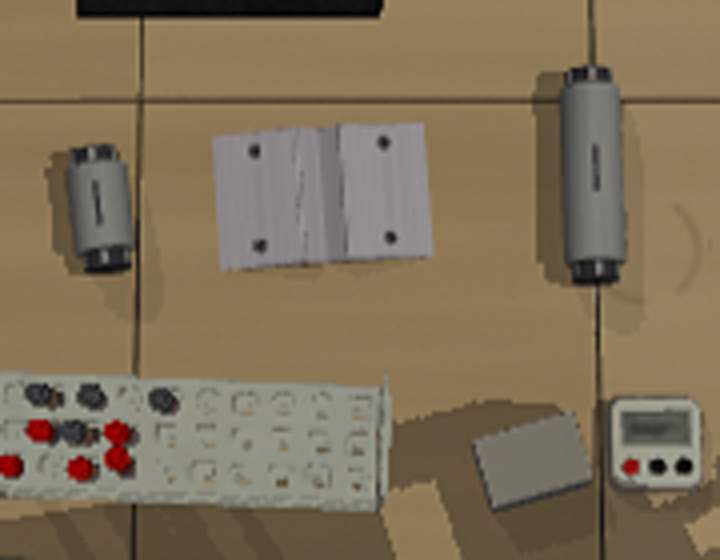

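View pics/side0c.png

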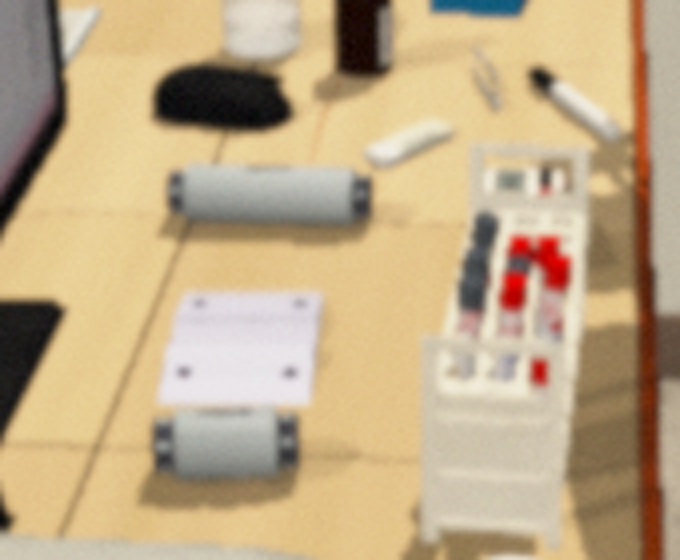

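```bash
python3 - <<'E'
from h import *
t=lambda u,v,z: at('top',180+(u-1.5)/4,130+(v-1.5)/4,z)
s=lambda u,v,z: at('side',180+(u-1.5)/4,140+(v-1.5)/4,z)
C=[t(*p,0) for p in((213,137),(424,123),(432,255),(221,270))]
for c in C: print(c)
print('centre',sum(C)/4, 'y axis',C[0]-C[1],C[3]-C[2],'x axis',C[0]-C[3],C[1]-C[2])
S=[s(*p,0) for p in((160,403),(312,404),(322,291),(184,291))]
for c in S: print('side',c)
print(sum(S)/4)
a,b=t(589,68,.02),t(596,281,.02); print('col',a,b,(a+b)/2,np.linalg.norm(a-b),np.degrees(np.arctan2((a-b)[1],(a-b)[0])))
for e in ((563,90),(621,86),(568,262),(626,258)): print('edge',t(*e,.02))
a,b=s(168,190,.02),s(371,195,.02); print('col side',a,b,(a+b)/2,np.linalg.norm(a-b))
for n,p in dict(timer=(655,443,.0),slip=(533,460,.03),rackcorner=(385,375,.06),mon=(78,15,0),mon2=(380,15,0)).items(): print(n,t(*p))
print('shortcol',t(95,148,.02),t(107,270,.02))
E
```

```text
[ 0.63515845 -0.08689971  0.        ]
[ 0.6448765  -0.22643217  0.        ]
[ 5.55626014e-01 -2.31141074e-01  2.22044605e-16]
[ 0.54542315 -0.09316595  0.        ]
centre [ 5.95271029e-01 -1.59409725e-01  5.55111512e-17] y axis [-0.00971805  0.13953246  0.        ] [-1.02028634e-02  1.37975122e-01 -2.22044605e-16] x axis [0.0897353  0.00626625 0.        ] [ 8.92504884e-02  4.70890652e-03 -2.22044605e-16]
side [ 0.6358324  -0.08775842  0.        ]
side [ 0.54581387 -0.09322179  0.        ]
side [ 0.55777551 -0.23380175  0.        ]
side [ 0.64770018 -0.22743072  0.        ]
[ 0.59678049 -0.16055317  0.        ]
col [ 0.6766657  -0.33385962  0.02      ] [ 0.53441478 -0.3355875   0.02      ] [ 0.60554024 -0.33472356  0.02      ] 0.1422614087058183 0.6959210183936712
edge [ 0.66171486 -0.31657813  0.02      ]
edge [ 0.66446502 -0.35453782  0.02      ]
edge [ 0.54687275 -0.31780609  0.02      ]
edge [ 0.5495553 -0.3552154  0.02     ]
col side [ 0.67831932 -0.33687267  0.02      ] [ 0.53640045 -0.33848856  0.02      ] [ 0.60735988 -0.33768061  0.02      ] 0.1419280641850057
timer [ 0.43211541 -0.37388931  0.        ]
slip [ 0.41753248 -0.29243656  0.03      ]
rackcorner [ 0.46682796 -0.19879276  0.06      ]
mon [0.71920435 0.00429953 0.        ]
mon2 [ 0.71938745 -0.19748803  0.        ]
shortcol [ 0.62226507 -0.01132993  0.02      ] [ 0.54121226 -0.02079046  0.02      ]
```

```bash
python3 - <<'E'
import cv2
a=cv2.imread('pics/top0.png')
cv2.imwrite('pics/top0m.png',cv2.resize(a[40:140,110:360],None,fx=3,fy=3,interpolation=2))
a=cv2.imread('pics/side0.png')
cv2.imwrite('pics/side0m.png',cv2.resize(a[60:290,110:220],None,fx=2.6,fy=2.6,interpolation=2))
E
```

```text
(no output)
```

View pics/top0m.png

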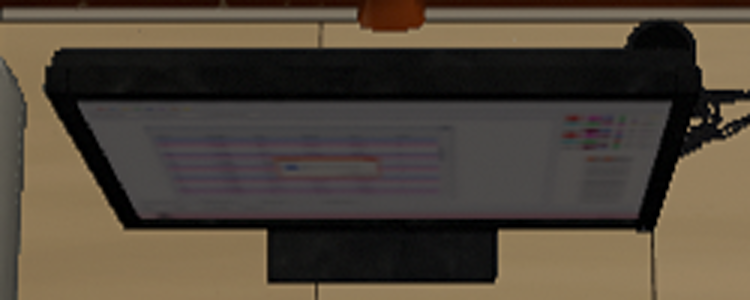

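View pics/side0m.png

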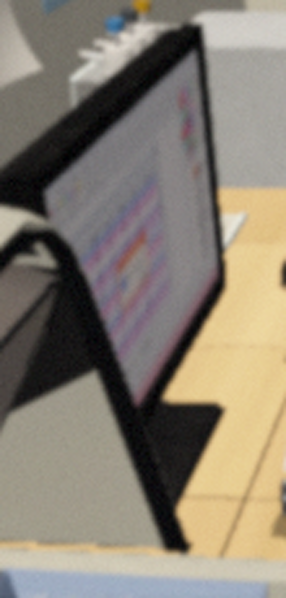

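```bash
python3 - <<'E'
from h import *
def tri(a,b):
    o1,d1=ray('top',*a);o2,d2=ray('side',*b)
    k=np.linalg.lstsq(np.c_[d1,-d2],o2-o1,rcond=None)[0]
    return o1+k[0]*d1,o2+k[1]*d2
print(tri((326,116.7),(195.4,171.5)))
print(tri((342.5,57),(186,70)))
E
```

```text
(array([ 0.74124176, -0.32728367,  0.06828011]), array([ 0.74569128, -0.32672145,  0.06984019]))
(array([ 0.76553566, -0.3290268 ,  0.35148727]), array([ 0.74598611, -0.33246794,  0.34243287]))
```

```bash
cat >> h.py <<'E'
th=np.radians(4.0); XC=np.array([np.cos(th),np.sin(th),0]); YC=np.array([-np.sin(th),np.cos(th),0]); O=np.array([.596,-.160,0]); ZC=np.array([0,0,1.])
from scipy.spatial.transform import Rotation as R
def goal(xc,yc,z,tilt=15):
    t=np.radians(tilt)
    M=np.c_[np.cos(t)*YC+np.sin(t)*ZC, XC, np.sin(t)*YC-np.cos(t)*ZC]
    return O+xc*XC+yc*YC+z*ZC, M
def delta(xc,yc,z,tilt=15):
    s=r.state(); p,M=goal(xc,yc,z,tilt); A=s['tool_rot']
    return np.round(A.T@(p-s['eef_pos'])/.04,3), np.round(np.degrees(R.from_matrix(A.T@M).as_rotvec())/6,3)
def where():
    s=r.state(); d=s['eef_pos']-O
    print('t',round(s['time_s'],2),'cradle xyz mm',np.round([d@XC*1e3,d@YC*1e3,d[2]*1e3],1),'F',np.round(s['contact_force'],2),'gap',round(s['finger_gap'],4),'tilt',np.degrees(np.arccos(-s['tool_rot'][2,2])).round(1),'q',np.round(s['q'],2))
E
python3 - <<'E'
from h import *
import cv2
for p in ((361,199),(371,194),(392,211),(383,219)): print(at('top',*p,.008))
a=cv2.imread('pics/top0.png')
cv2.imwrite('pics/top0s.png',cv2.resize(a[120:260,300:440],None,fx=4,fy=4,interpolation=2))
where(); print(goal(0,-.245,.15)); print(delta(0,-.245,.15), delta(0,-.245,.025))
E
```

```text
[ 0.53925177 -0.42111664  0.008     ]
[ 0.55254765 -0.44750788  0.008     ]
[ 0.50772096 -0.50022276  0.008     ]
[ 0.48673398 -0.47618114  0.008     ]
t 0.1 cradle xyz mm [-331.6 -397.5  223.5] F [-0.52 -0.68 -0.12] gap 0.0938 tilt 0.1 q [-1.28  0.25  1.56 -0.    1.34 -0.17]
(array([ 0.61309034, -0.40440319,  0.15      ]), array([[-0.06737958,  0.99756405, -0.0180543 ],
       [ 0.96357288,  0.06975647,  0.25818857],
       [ 0.25881905,  0.        , -0.96592583]]))
(array([ 9.119, -0.299,  1.84 ]), array([  1.453,   2.194, -11.134])) (array([ 9.118, -0.294,  4.965]), array([  1.453,   2.194, -11.134]))
```

View pics/top0s.png

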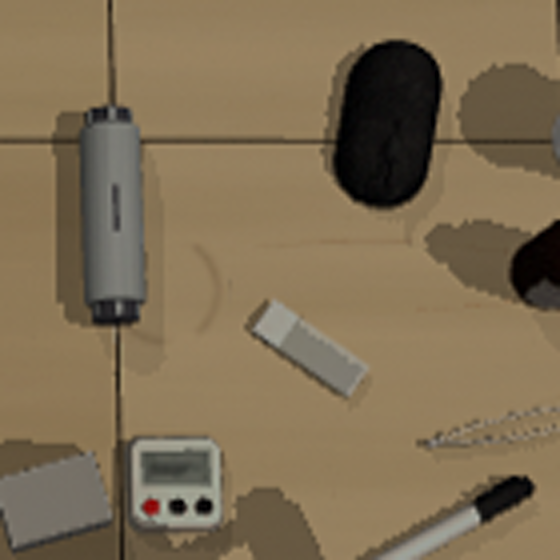

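Request:
jog_arm(deltas=[[[9.12,-0.3,1.84],[1.45,2.19,-11.13],0.2],[[9.12,-0.3,1.84],[1.45,2.19,-11.13],0.2],[[9.12,-0.3,1.84],[1.45,2.19,-11.13],0.2],[[9.12,-0.3,1.84],[1.45,2.19,-11.13],0.2],[[9.12,-0.3,1.84],[1.45,2.19,-11.13],0.2],[[9.12,-0.3,1.84],[1.45,2.19,-11.13],0.2],[[9.12,-0.3,1.84],[1.45,2.19,-11.13],0.2],[[9.12,-0.3,1.84],[1.45,2.19,-11.13],0.2],[[9.12,-0.3,1.84],[1.45,2.19,-11.13],0.2],[[9.12,-0.3,1.84],[1.45,2.19,-11.13],0.2]])

```text
time_s: 1.1
eef_pos: [0.6127, -0.4042, 0.1492]
tool_rot: [[-0.065, 0.998, -0.019], [0.964, 0.068, 0.258], [0.259, -0.002, -0.966]]
contact_force: [-0.3, -0.4, 0.5]
finger_gap: 0.0567
```

```bash
python3 - <<'E'
from h import *
where(); print(delta(0,-.245,.15)); print(delta(0,-.245,.04)); print(delta(0,-.245,.025))
E
```

```text
t 1.1 cradle xyz mm [  -0.3 -244.8  149.2] F [-0.3  -0.38  0.51] gap 0.0567 tilt 15.0 q [-0.8   0.61  1.24  0.17  1.5  -0.89]
(array([ 0.001,  0.008, -0.021]), array([-0.01 ,  0.002, -0.023]))
(array([-0.71 ,  0.013,  2.635]), array([-0.01 ,  0.002, -0.023]))
(array([-0.807,  0.013,  2.997]), array([-0.01 ,  0.002, -0.023]))
```

Now down beside the column, steadily.

Request:
jog_arm(deltas=[[[-0.14,0,0.52],[0,0,0],0.2],[[-0.28,0,1.04],[0,0,0],0.2],[[-0.42,0,1.56],[0,0,0],0.2],[[-0.56,0,2.1],[0,0,0],0.2],[[-0.7,0,2.6],[0,0,0],0.2],[[-0.76,0,2.82],[0,0,0],0.2],[[-0.81,0,3.0],[0,0,0],0.2],[[-0.81,0,3.0],[0,0,0],0.2]])

```text
time_s: 1.9
eef_pos: [0.6122, -0.4045, 0.0242]
tool_rot: [[-0.064, 0.998, -0.02], [0.964, 0.067, 0.259], [0.259, -0.002, -0.966]]
contact_force: [1.1, 0.7, -0.5]
finger_gap: 0.056
```

```bash
python3 - <<'E'
from h import *
import cv2
where()
a=grab_frame('top')[130:270,180:380,::-1]; cv2.imwrite('pics/top1.png',cv2.resize(a,None,fx=4,fy=4,interpolation=2))
a=grab_frame('side')[110:280,160:360,::-1]; cv2.imwrite('pics/side1.png',cv2.resize(a,None,fx=3.5,fy=3.5,interpolation=2))
for y in (-.215,-.200,-.18,-.16,-.14): print(y,delta(0,y,.025))
E
```

```text
t 1.9 cradle xyz mm [  -0.9 -245.    24.2] F [ 1.08  0.7  -0.51] gap 0.056 tilt 15.0 q [-0.8   0.75  1.27  0.17  1.33 -0.92]
-0.215 (array([0.735, 0.001, 0.217]), array([ 0.   ,  0.013, -0.022]))
-0.2 (array([1.097, 0.   , 0.314]), array([ 0.   ,  0.013, -0.022]))
-0.18 (array([ 1.58e+00, -1.00e-03,  4.42e-01]), array([ 0.   ,  0.013, -0.022]))
-0.16 (array([ 2.063e+00, -2.000e-03,  5.710e-01]), array([ 0.   ,  0.013, -0.022]))
-0.14 (array([ 2.546, -0.003,  0.7  ]), array([ 0.   ,  0.013, -0.022]))
```

View pics/top1.png

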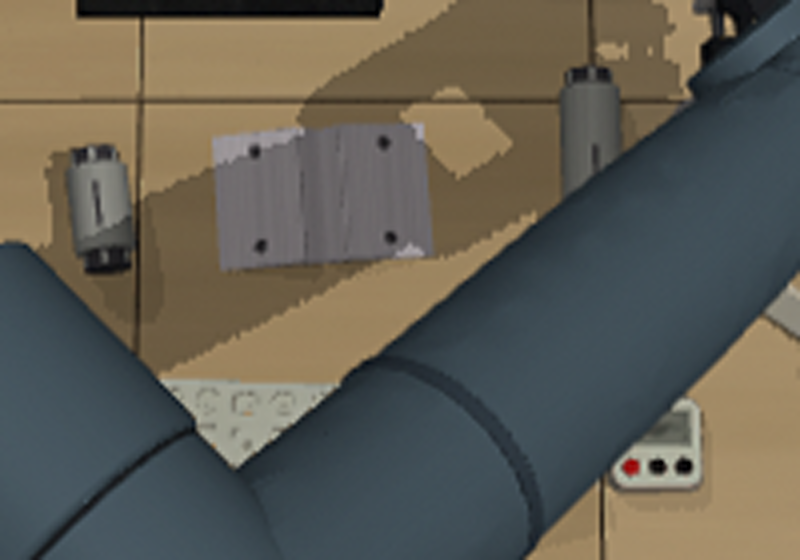

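View pics/side1.png

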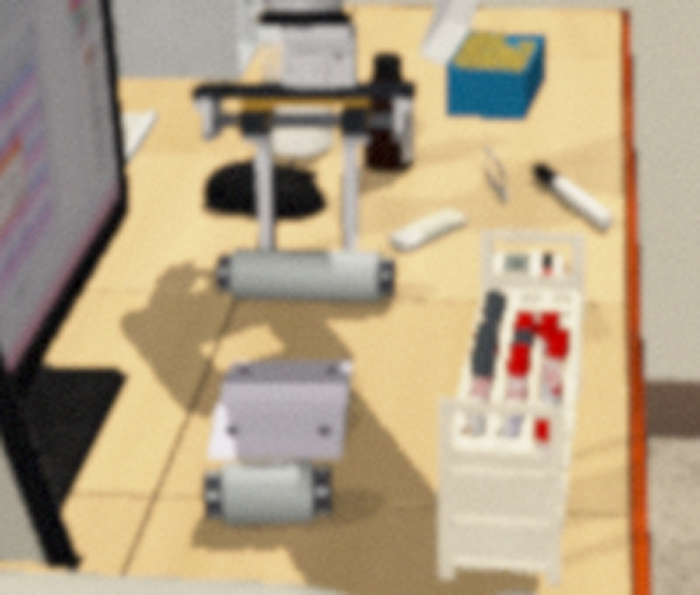

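Request:
jog_arm(deltas=[[[0.13,0,0.03],[0,0,0],0.2],[[0.26,0,0.065],[0,0,0],0.2],[[0.39,0,0.1],[0,0,0],0.2],[[0.52,0,0.135],[0,0,0],0.2],[[0.62,0,0.16],[0,0,0],0.2],[[0.7,0,0.19],[0,0,0],0.2],[[0.78,0,0.21],[0,0,0],0.2],[[0.86,0,0.23],[0,0,0],0.2],[[0.94,0,0.25],[0,0,0],0.2],[[1.02,0,0.275],[0,0,0],0.2]])

```text
time_s: 3.0
eef_pos: [0.6102, -0.3627, 0.0258]
tool_rot: [[-0.065, 0.998, -0.018], [0.964, 0.067, 0.257], [0.257, -0.001, -0.966]]
contact_force: [0.0, 0.1, 1.1]
finger_gap: 0.0565
```

```bash
python3 - <<'E'
from h import *
import cv2
where()
a=grab_frame('side')[140:240,180:310,::-1]; cv2.imwrite('pics/side2.png',cv2.resize(a,None,fx=6,fy=6,interpolation=2))
for y in (-.19,-.17,-.15,-.14,): print(y,delta(0,y,.025))
E
```

```text
t 3.0 cradle xyz mm [  -0.  -203.2   25.8] F [0.02 0.07 1.06] gap 0.0565 tilt 14.9 q [-0.76  0.69  1.36  0.18  1.29 -0.9 ]
-0.19 (array([ 0.3  , -0.001,  0.096]), array([-0.003,  0.008, -0.019]))
-0.17 (array([ 0.783, -0.002,  0.225]), array([-0.003,  0.008, -0.019]))
-0.15 (array([ 1.266, -0.003,  0.354]), array([-0.003,  0.008, -0.019]))
-0.14 (array([ 1.508, -0.003,  0.419]), array([-0.003,  0.008, -0.019]))
```

View pics/side2.png

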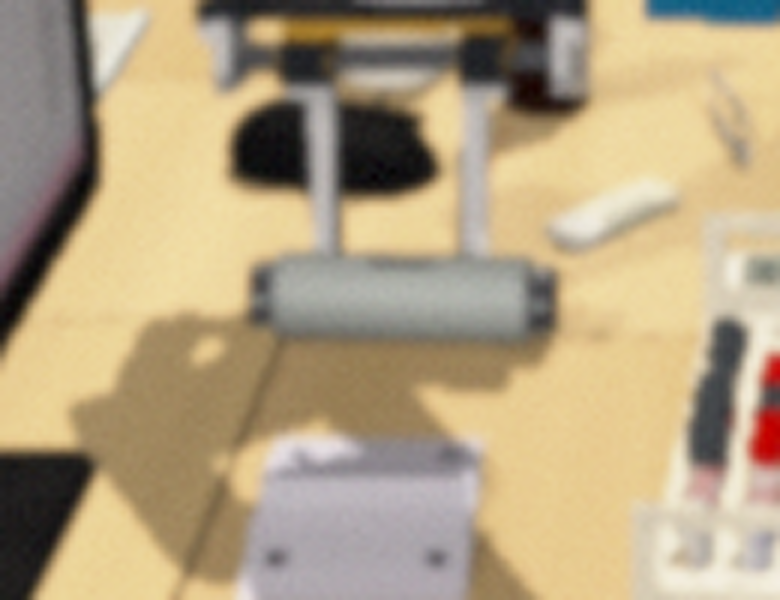

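Request:
jog_arm(deltas=[[[0.08,0,0.03],[0,0,0],0.2],[[0.16,0,0.055],[0,0,0],0.2],[[0.25,0,0.08],[0,0,0],0.2],[[0.34,0,0.105],[0,0,0],0.2],[[0.43,0,0.13],[0,0,0],0.2],[[0.52,0,0.155],[0,0,0],0.2],[[0.61,0,0.18],[0,0,0],0.2],[[0.7,0,0.205],[0,0,0],0.2],[[0.78,0,0.225],[0,0,0],0.2],[[0.86,0,0.245],[0,0,0],0.2]])

```text
time_s: 4.05
eef_pos: [0.6077, -0.3262, 0.0251]
tool_rot: [[-0.065, 0.998, -0.018], [0.964, 0.068, 0.257], [0.258, -0.001, -0.966]]
contact_force: [-0.3, -0.7, 0.1]
finger_gap: 0.0563
```

```bash
python3 - <<'E'
from h import *
import cv2
where()
a=grab_frame('side')[140:240,180:310,::-1]; cv2.imwrite('pics/side3.png',cv2.resize(a,None,fx=6,fy=6,interpolation=2))
a=grab_frame('top')[130:270,180:380,::-1]; cv2.imwrite('pics/top3.png',cv2.resize(a,None,fx=4,fy=4,interpolation=2))
for y in (-.15,-.13,-.11): print(y,delta(0,y,.025))
E
```

```text
t 4.05 cradle xyz mm [ 1.000e-01 -1.666e+02  2.510e+01] F [-0.27 -0.67  0.12] gap 0.0563 tilt 14.9 q [-0.73  0.64  1.43  0.19  1.26 -0.87]
-0.15 (array([ 0.393, -0.002,  0.105]), array([-0.006,  0.005, -0.016]))
-0.13 (array([ 0.876, -0.003,  0.234]), array([-0.006,  0.005, -0.016]))
-0.11 (array([ 1.359, -0.003,  0.363]), array([-0.006,  0.005, -0.016]))
```

View pics/side3.png

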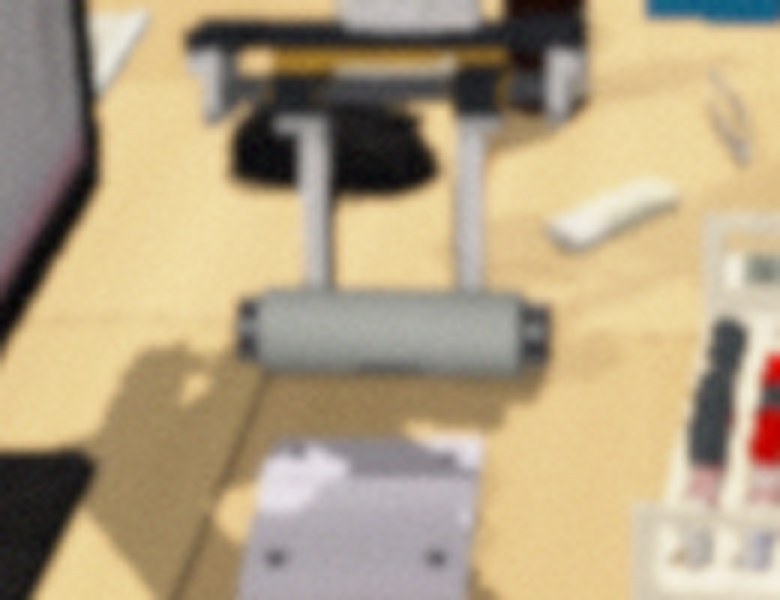

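View pics/top3.png

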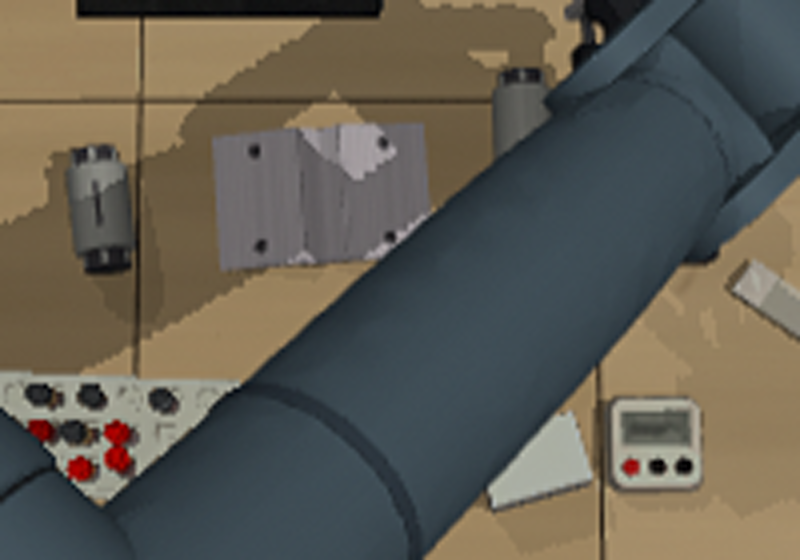

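```bash
python3 - <<'E'
from h import *
s=lambda u,v,z: at('side',180+(u-2.5)/6,140+(v-2.5)/6,z)
a,b=s(238,327,.02),s(549,333,.02)
for p in (a,b,(a+b)/2): print(np.round([(p-O)@XC*1e3,(p-O)@YC*1e3],1))
p=at('top',180+(521-1.5)/4,130+(69-1.5)/4,.02); print(np.round([(p-O)@XC*1e3,(p-O)@YC*1e3],1))
for p in ((590,69),):
  p=at('top',180+(588-1.5)/4,130+(68-1.5)/4,.02); print('start',np.round([(p-O)@XC*1e3,(p-O)@YC*1e3],1))
E
```

```text
[  70.8 -138.3]
[ -69.9 -132.1]
[   0.4 -135.2]
[  70.7 -134.6]
start [  68.4 -178.4]
```

Request:
jog_arm(deltas=[[[0.1,0,0.025],[0,0,0],0.2],[[0.2,0,0.05],[0,0,0],0.2],[[0.31,0,0.08],[0,0,0],0.2],[[0.42,0,0.11],[0,0,0],0.2],[[0.53,0,0.14],[0,0,0],0.2],[[0.64,0,0.17],[0,0,0],0.2],[[0.75,0,0.2],[0,0,0],0.2],[[0.86,0,0.23],[0,0,0],0.2],[[0.96,0,0.255],[0,0,0],0.2],[[1.05,0,0.28],[0,0,0],0.2]])

```text
time_s: 5.15
eef_pos: [0.6047, -0.2821, 0.025]
tool_rot: [[-0.066, 0.998, -0.019], [0.964, 0.068, 0.258], [0.258, -0.001, -0.966]]
contact_force: [0.2, -0.8, -0.5]
finger_gap: 0.0567
```

```bash
python3 - <<'E'
from h import *
import cv2
where()
a=grab_frame('side')[140:240,180:310,::-1]; cv2.imwrite('pics/side4.png',cv2.resize(a,None,fx=6,fy=6,interpolation=2))
for k in range(1,11):
  y=-.118+.004*k; z=.025+max(0,.2*(.07+y+.030)); print(round(y,3),round(z,4),delta(0,y,z)[0])
print(delta(0,y,z)[1])
E
```

```text
t 5.15 cradle xyz mm [   0.2 -122.4   25. ] F [ 0.18 -0.78 -0.5 ] gap 0.0567 tilt 15.0 q [-0.68  0.6   1.5   0.2   1.23 -0.83]
-0.114 0.025 [ 0.191 -0.003  0.051]
-0.11 0.025 [ 0.288 -0.004  0.077]
-0.106 0.025 [ 0.384 -0.004  0.102]
-0.102 0.025 [ 0.481 -0.004  0.128]
-0.098 0.0254 [ 0.58  -0.004  0.145]
-0.094 0.0262 [ 0.682 -0.004  0.151]
-0.09 0.027 [ 0.784 -0.004  0.158]
-0.086 0.0278 [ 0.885 -0.004  0.164]
-0.082 0.0286 [ 0.987 -0.004  0.171]
-0.078 0.0294 [ 1.089 -0.005  0.177]
[-0.008  0.001 -0.013]
```

View pics/side4.png

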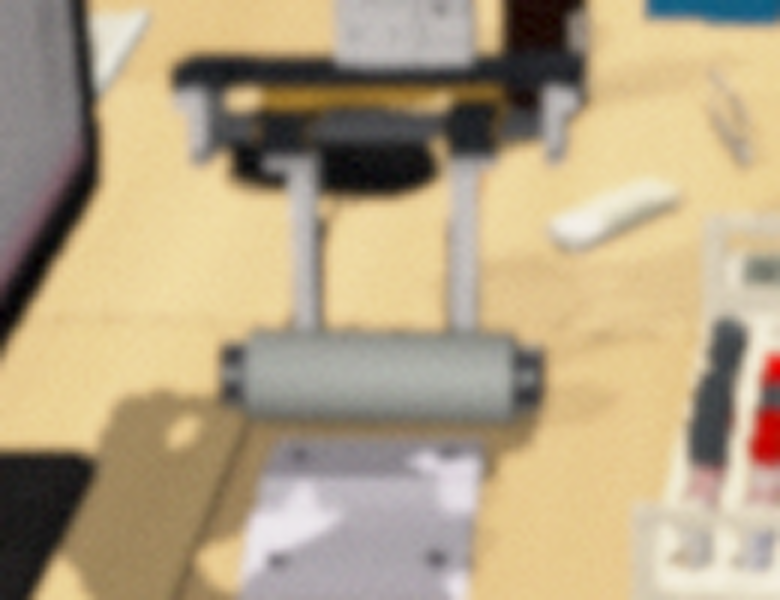

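Request:
jog_arm(deltas=[[[0.09,0,0.025],[0,0,0],0.2],[[0.19,0,0.05],[0,0,0],0.2],[[0.29,0,0.077],[0,0,0],0.2],[[0.385,0,0.102],[0,0,0],0.2],[[0.48,0,0.125],[0,0,0],0.2],[[0.58,0,0.142],[0,0,0],0.2],[[0.68,0,0.15],[0,0,0],0.2],[[0.78,0,0.157],[0,0,0],0.2],[[0.885,0,0.164],[0,0,0],0.2],[[0.985,0,0.17],[0,0,0],0.2]])

```text
time_s: 6.2
eef_pos: [0.6019, -0.2416, 0.0287]
tool_rot: [[-0.066, 0.998, -0.019], [0.964, 0.069, 0.258], [0.259, -0.001, -0.966]]
contact_force: [-0.2, -2.1, 0.8]
finger_gap: 0.0561
```

```bash
python3 - <<'E'
from h import *
import cv2
where()
a=grab_frame('side')[140:240,180:310,::-1]; cv2.imwrite('pics/side5.png',cv2.resize(a,None,fx=6,fy=6,interpolation=2))
a=grab_frame('top')[130:270,180:380,::-1]; cv2.imwrite('pics/top5.png',cv2.resize(a,None,fx=4,fy=4,interpolation=2))
for k in range(1,16):
  y=-.082+.003*k; z=.025+max(0,.2*(.07+y+.030)); print(round(y,3),round(z,4),delta(0,y,z)[0])
print(delta(0,y,z)[1])
E
```

```text
t 6.2 cradle xyz mm [  0.2 -81.8  28.7] F [-0.23 -2.1   0.77] gap 0.0561 tilt 15.0 q [-0.64  0.55  1.57  0.21  1.21 -0.8 ]
-0.079 0.0292 [ 0.054 -0.003 -0.002]
-0.076 0.0298 [ 0.131 -0.003  0.003]
-0.073 0.0304 [ 0.207 -0.003  0.008]
-0.07 0.031 [ 0.283 -0.003  0.013]
-0.067 0.0316 [ 0.36  -0.003  0.018]
-0.064 0.0322 [ 0.436 -0.003  0.023]
-0.061 0.0328 [ 0.512 -0.003  0.028]
-0.058 0.0334 [ 0.589 -0.003  0.033]
-0.055 0.034 [ 0.665 -0.003  0.038]
-0.052 0.0346 [ 0.741 -0.003  0.043]
-0.049 0.0352 [ 0.817 -0.003  0.048]
-0.046 0.0358 [ 0.894 -0.003  0.053]
-0.043 0.0364 [ 0.97  -0.003  0.058]
-0.04 0.037 [ 1.046 -0.003  0.063]
-0.037 0.0376 [ 1.123 -0.003  0.068]
[-0.013 -0.01  -0.01 ]
```

View pics/side5.png

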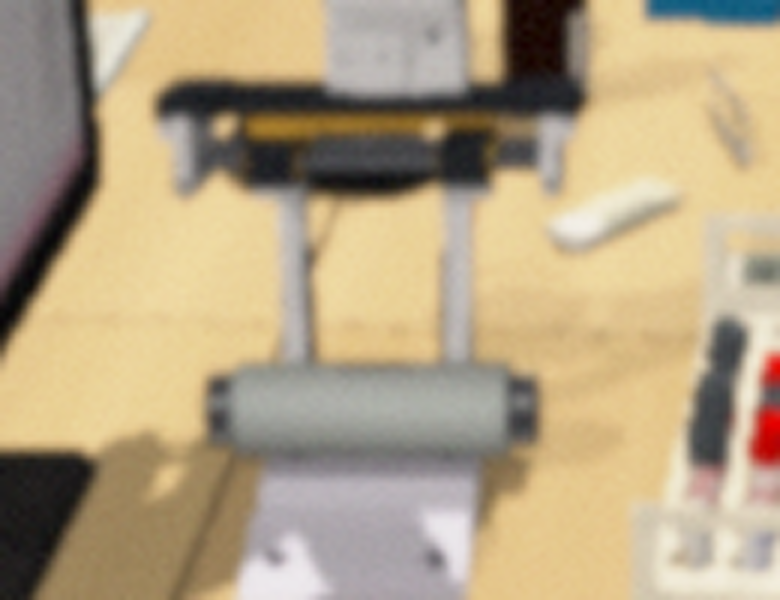

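View pics/top5.png

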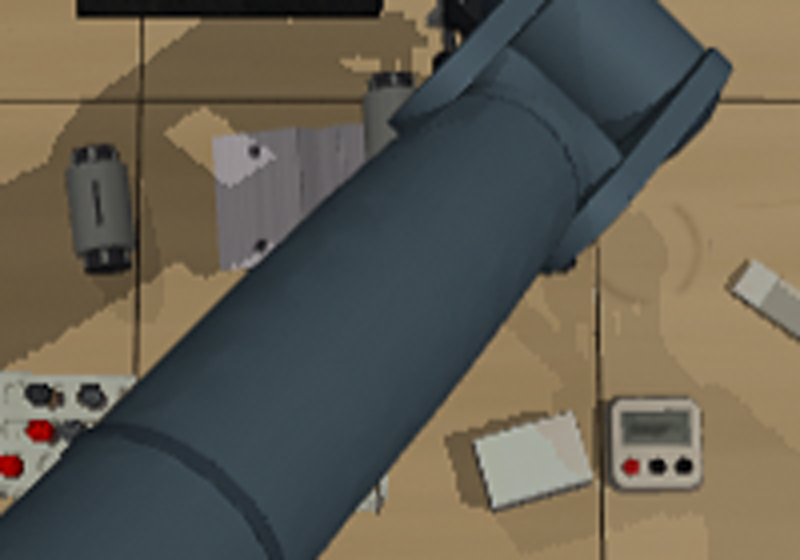

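Request:
jog_arm(deltas=[[[0.075,0,0.0],[0,0,0],0.2],[[0.15,0,0.004],[0,0,0],0.2],[[0.225,0,0.009],[0,0,0],0.2],[[0.3,0,0.014],[0,0,0],0.2]])

```text
time_s: 6.7
eef_pos: [0.601, -0.229, 0.0312]
tool_rot: [[-0.066, 0.998, -0.019], [0.963, 0.069, 0.259], [0.26, -0.001, -0.966]]
contact_force: [0.3, -2.4, 1.8]
finger_gap: 0.0563
```

```bash
python3 - <<'E'
from h import *
import cv2
where()
a=grab_frame('side')[185:235,205:280,::-1]; cv2.imwrite('pics/side6.png',cv2.resize(a,None,fx=10,fy=10,interpolation=2))
for k in range(0,16):
  y=-.07+.003*k; z=.025+max(0,.2*(.07+y+.030)); print(round(y,3),round(z,4),delta(0,y,z)[0])
E
```

```text
t 6.7 cradle xyz mm [  0.1 -69.2  31.2] F [ 0.31 -2.4   1.79] gap 0.0563 tilt 15.1 q [-0.62  0.53  1.58  0.21  1.2  -0.79]
-0.07 0.031 [-0.037 -0.003 -0.003]
-0.067 0.0316 [ 0.039 -0.003  0.002]
-0.064 0.0322 [ 0.116 -0.003  0.007]
-0.061 0.0328 [ 0.192 -0.003  0.012]
-0.058 0.0334 [ 0.268 -0.003  0.017]
-0.055 0.034 [ 0.345 -0.003  0.022]
-0.052 0.0346 [ 0.421 -0.004  0.027]
-0.049 0.0352 [ 0.497 -0.004  0.032]
-0.046 0.0358 [ 0.574 -0.004  0.037]
-0.043 0.0364 [ 0.65  -0.004  0.042]
-0.04 0.037 [ 0.726 -0.004  0.047]
-0.037 0.0376 [ 0.803 -0.004  0.052]
-0.034 0.0382 [ 0.879 -0.004  0.057]
-0.031 0.0388 [ 0.955 -0.004  0.062]
-0.028 0.0394 [ 1.032 -0.004  0.067]
-0.025 0.04 [ 1.108 -0.004  0.072]
```

View pics/side6.png

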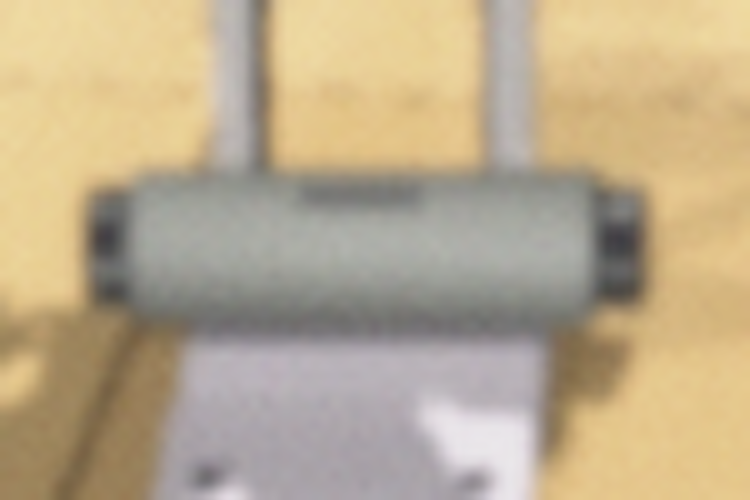

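Request:
jog_arm(deltas=[[[0.05,0,0.002],[0,0,0],0.2],[[0.12,0,0.007],[0,0,0],0.2],[[0.19,0,0.012],[0,0,0],0.2],[[0.26,0,0.016],[0,0,0],0.2],[[0.33,0,0.02],[0,0,0],0.2],[[0.39,0,0.025],[0,0,0],0.2],[[0.45,0,0.029],[0,0,0],0.2],[[0.5,0,0.032],[0,0,0],0.2],[[0.55,0,0.035],[0,0,0],0.2],[[0.6,0,0.038],[0,0,0],0.2]])

```text
time_s: 7.75
eef_pos: [0.5989, -0.204, 0.0357]
tool_rot: [[-0.066, 0.998, -0.021], [0.963, 0.07, 0.261], [0.262, -0.003, -0.965]]
contact_force: [-0.3, 0.6, 1.0]
finger_gap: 0.0564
```

```bash
python3 - <<'E'
from h import *
import cv2
where()
a=grab_frame('side')[185:245,205:280,::-1]; cv2.imwrite('pics/side7.png',cv2.resize(a,None,fx=10,fy=10,interpolation=2))
for y in (-.046,-.043,-.04,-.037,-.034,-.03): print(y,delta(0,y,.0365)[0])
E
```

```text
t 7.75 cradle xyz mm [ -0.2 -44.1  35.7] F [-0.26  0.63  0.95] gap 0.0564 tilt 15.2 q [-0.59  0.5   1.62  0.22  1.2  -0.76]
-0.046 [-0.047  0.002 -0.032]
-0.043 [ 0.025  0.002 -0.012]
-0.04 [0.097 0.002 0.008]
-0.037 [0.17  0.002 0.027]
-0.034 [0.242 0.002 0.047]
-0.03 [0.339 0.002 0.073]
```

View pics/side7.png

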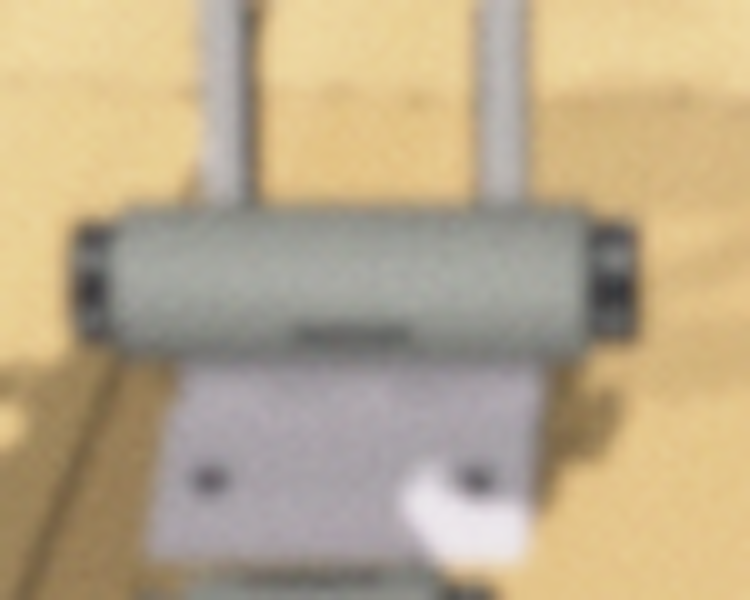

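```bash
python3 - <<'E'
from h import *
s=lambda u,v,z: at('side',205+(u-4.5)/10,185+(v-4.5)/10,z)
a,b=s(73,282,.0254),s(637,283,.0254)
for p in (a,b,(a+b)/2): print(np.round([(p-O)@XC*1e3,(p-O)@YC*1e3],1))
print(delta(0,-.075,.038),delta(0,-.1,.05),delta(0,-.12,.17))
E
```

```text
[ 74.1 -21.6]
[-67.2 -21.2]
[  3.5 -21.4]
(array([-0.737,  0.002, -0.258]), array([-0.023, -0.031, -0.005])) (array([-1.262e+00,  1.000e-03, -7.110e-01]), array([-0.023, -0.031, -0.005])) (array([-0.958, -0.006, -3.737]), array([-0.023, -0.031, -0.005]))
```

Request:
jog_arm(deltas=[[[0.04,0,-0.008],[0,0,0],0.2],[[0.08,0,0.002],[0,0,0],0.2],[[0.12,0,0.013],[0,0,0],0.2],[[0.16,0,0.024],[0,0,0],0.2],[[0.2,0,0.035],[0,0,0],0.2],[[0.2,0,0.035],[0,0,0],0.2],[[0.2,0,0.035],[0,0,0],0.2]])

```text
time_s: 8.5
eef_pos: [0.5984, -0.1957, 0.0365]
tool_rot: [[-0.067, 0.998, -0.021], [0.963, 0.07, 0.261], [0.262, -0.003, -0.965]]
contact_force: [0.3, 0.1, -0.3]
finger_gap: 0.0563
```

```bash
python3 - <<'E'
from h import *
import cv2
where()
a=grab_frame('side')[185:245,205:280,::-1]; cv2.imwrite('pics/side8.png',cv2.resize(a,None,fx=10,fy=10,interpolation=2))
for y in (-.034,-.03,-.026): print(y,delta(0,y,.0365)[0])
E
```

```text
t 8.5 cradle xyz mm [ -0.1 -35.7  36.5] F [ 0.3   0.06 -0.32] gap 0.0563 tilt 15.2 q [-0.58  0.5   1.63  0.22  1.19 -0.75]
-0.034 [0.043 0.002 0.012]
-0.03 [0.14  0.002 0.038]
-0.026 [0.237 0.002 0.065]
```

View pics/side8.png

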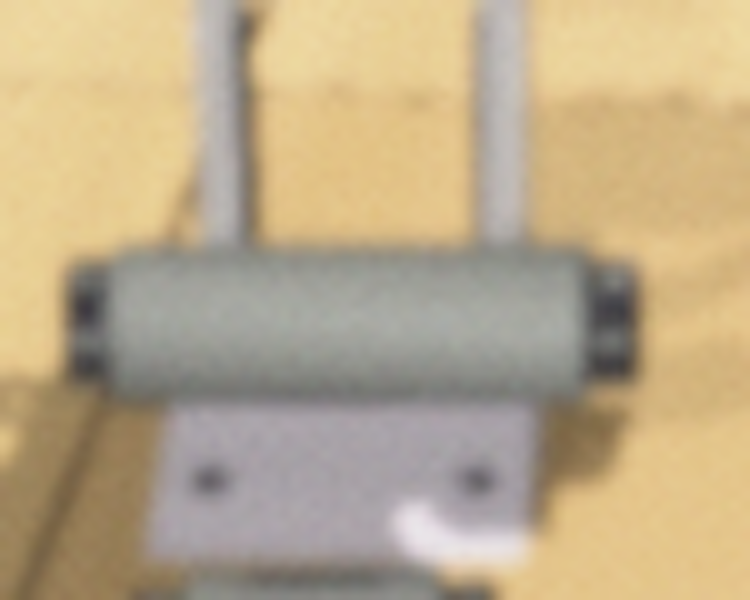

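```bash
python3 - <<'E'
from h import *
s=lambda u,v,z: at('side',205+(u-4.5)/10,185+(v-4.5)/10,z)
a,b=s(68,322,.0254),s(637,322,.0254)
for p in (a,b,(a+b)/2): print(np.round([(p-O)@XC*1e3,(p-O)@YC*1e3],1))
print(delta(0,-.075,.042),delta(0,-.1,.06),delta(0,-.22,.22))
E
```

```text
[72.4 -0.7]
[-68.1  -0.9]
[ 2.2 -0.8]
(array([-0.91 ,  0.002, -0.389]), array([-0.023, -0.03 , -0.005])) (array([-1.395e+00,  1.000e-03, -9.870e-01]), array([-0.023, -0.03 , -0.005])) (array([-3.243, -0.01 , -5.633]), array([-0.023, -0.03 , -0.005]))
```

Request:
jog_arm(deltas=[[[-0.2,0,-0.09],[0,0,0],0.2],[[-0.55,0,-0.23],[0,0,0],0.2],[[-0.91,0,-0.39],[0,0,0],0.2],[[-1.4,0,-0.99],[0,0,0],0.2],[[-2.0,0,-2.1],[0,0,0],0.2],[[-2.5,0,-3.2],[0,0,0],0.2],[[-3.0,0,-4.3],[0,0,0],0.2],[[-3.25,0,-5.4],[0,0,0],0.2],[[-3.25,0,-5.6],[0,0,0],0.2],[[-3.25,0,-5.6],[0,0,0],0.2]])

```text
time_s: 9.55
eef_pos: [0.612, -0.3815, 0.2207]
tool_rot: [[-0.066, 0.998, -0.017], [0.964, 0.068, 0.258], [0.259, 0.0, -0.966]]
contact_force: [0.0, 1.0, -0.2]
finger_gap: 0.0566
```

```bash
python3 - <<'E'
from h import *
import cv2
where()
a=grab_frame('side')[130:290,180:350,::-1]; cv2.imwrite('pics/side9.png',cv2.resize(a,None,fx=4,fy=4,interpolation=2))
a=grab_frame('top')[130:270,180:380,::-1]; cv2.imwrite('pics/top9.png',cv2.resize(a,None,fx=4,fy=4,interpolation=2))
E
```

```text
t 9.55 cradle xyz mm [   0.5 -222.1  220.7] F [ 0.03  0.99 -0.2 ] gap 0.0566 tilt 15.0 q [-0.78  0.51  1.24  0.17  1.59 -0.86]
```

View pics/side9.png

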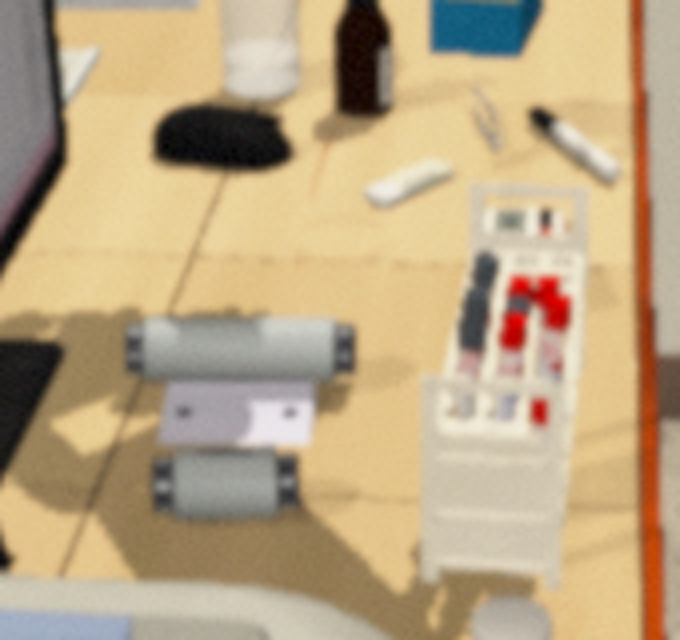

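View pics/top9.png

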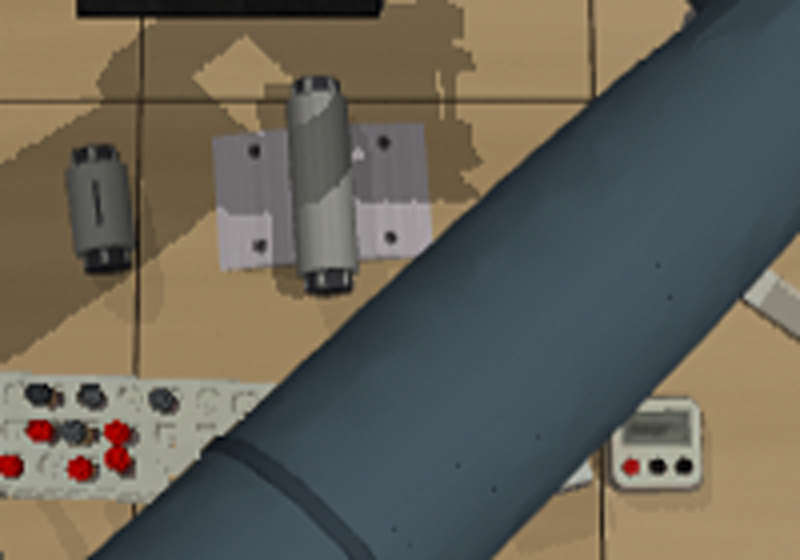

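Both views show the long column lying in the V. In the top crop it runs from (317,78) to (328,292), with both ends sticking out and the short column not moved. I'll check position and rest once, then hand in.

```bash
python3 - <<'E'
from h import *
import cv2
t=lambda u,v,z: at('top',180+(u-1.5)/4,130+(v-1.5)/4,z)
a,b=t(317,78,.0254),t(328,290,.0254)
for p in (a,b,(a+b)/2): print(np.round([(p-O)@XC*1e3,(p-O)@YC*1e3],1))
f=grab_frame('top'); g=grab_frame('top'); 
print(np.abs(f[140:210,245:275].astype(int)-g[140:210,245:275]).mean())
o=cv2.imread('pics/side0.png').astype(int); n=grab_frame('side')[:,:,::-1].astype(int)
for nm,(x0,x1,y0,y1) in dict(short=(215,258,238,265),rack=(285,330,175,280),slides=(268,296,165,185)).items():
    print(nm,np.abs(o-n)[y0:y1,x0:x1].mean().round(1))
print(r.sign_off())
E
```

```text
[72.2 -0.8]
[-68.8   1.6]
[1.7 0.4]
0.5885714285714285
short 22.9
rack 9.4
slides 2.4
the job is handed in; nothing more can be done
None
```

The long column now lies at rest in the V-cradle with both ends sticking out, and the job is handed in. I rolled it about 176 mm along the bench, up the ramp and over the lip. I pushed its side gently with the two fingertips of the open gripper, tilted 15°, never gripping or lifting it.

- **Position:** in the final top view the column's centre is about 2 mm along and under 1 mm across from the middle of the groove. It lies parallel to the groove within about 1°. The side view agreed to about 1 mm.
- **Ends:** each nut end extends about 24–27 mm past the cradle.
- **Rolling:** the engraved mark on the column turned over in step with the travel. On the lower ramp it lagged slightly behind pure rolling, so there may have been a few millimetres of slip there.
- **Forces and time:** the highest tool force I read was about 3 N, sampled between moves. The job took about 10 s.
- **At rest:** two successive top pictures showed no movement of the column.
- **Bystanders:** the short column and the visible bystanders looked unmoved in both views. My pixel comparison before and after did show a difference at the short column (22.9 grey levels) and a smaller one at the tube rack (9.4). I take these to be the arm's shadow, since their outlines are at the same pixels. The arm partly hid the cover slips in the last top view, but they were in place in the one taken on the ramp.

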